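# Find the sealed case that rattles and press it into the clip

### The arm

A 6-joint arm with a two-finger parallel gripper is mounted at the origin on the work surface. World frame = base frame: x ahead of the robot, y to its left, z up, the work surface at z = 0. Lengths are in m, angles in rad, forces in N, time in s.
With the tool pointing down it reaches from about 0.35 to 0.85 m from the base axis. Payload 8.1 kg.
Tool frame: the origin (TCP) lies at the very end of the fingers, on their centre line; the grasp point (between the pads) lies 19 mm behind it; x points along the fingers, y is the direction in which the jaws open and shut, and the axes are right-handed (so a half turn about x gives the same grasp; the last joint's range is limited). The gripper opens to 93 mm and grips with 3 to 60 N. Pads are 15 mm wide; open, the fingers measure 128 mm over their backs; the gripper's body (75 mm by 188 mm) begins 65 mm behind the grasp point.
Start: joints at [1.069, 0.13, 1.488, -0, 1.523, -0.085], TCP at [0.243, 0.549, 0.219] pointing down, gripper open.
Joint ranges: [-2.96, 2.96], [-0.89, 2.26], [0.02, 2.5], [-1.34, 4.48], [0, 2.73], [-2.66, 2.66]. Speed limits (rad/s): [2.39, 2.39, 2.79, 3.14, 3.14, 3.14].

### API

Orientations are given as a rotation vector (axis times angle).
In Python, from plant import * gives the robot as it stands. The module is installed in compiled form; this text tells all that it offers.
- The arm moves only by the tool apply_moves, never from a script. Its argument "series" is a list of rows, each an object with "jaw": the gripper's target within -1 to 1 (shut at 1, half-way at 0, fully open at -1); "linear": the shift along the tool's x, y, z normalised to -1 to 1, where 1 is 0.6 m, a list of three; "roll": the turn about the tool's x normalised to -1 to 1, where 1 is 30 degrees. A call has 1 to 20 rows; each row is the pose to reach, as a shift and turn from the pose measured when the call began, along the tool's axes at that moment; what a row does not reach only later rows make up. A row lasts 1/8 s, in which the tool goes at most 62.5 mm and 10.7 degrees, less where a joint would pass 70% of its speed; a pose out of reach is approached as far as the arm can. A call with a number of a shift or a turn outside -1 to 1 is refused whole. A call with a gripper value outside its range is refused whole. The fingers move at their own pace and stop on an object; "force" is the grip in N (left out, the last holds). Time passes only in rows, so rows that repeat a pose let the fingers close. It gives the time, the measured TCP pose, the force and the opening at its end, in the units of the state.
- read_state(): the state, without advancing time (a new reading comes with each control period).
- read_camera(name): name is "side" or "top" or "wrist"; returns a dict with "pixels" (384x512x3 uint8, blue, green, red), "intrinsics" (3x3 intrinsics, pixels), "rvec" (rotation vector, rad) and "tvec" (3), from world to camera coordinates, as OpenCV has them; the wrist camera has in their place "tool_from_camera" (4x4, takes a point from camera to tool coordinates, whose origin is the TCP and whose axes are the tool frame's). Camera axes: x right, y down, z forward; pixel columns grow to the right and rows downward; lengths in m; the calibration is good to about 2 mm. A picture is of the moment at which its call begins: read the wrist's pose just before it. There is no depth.
- close_job(): hands the job in, once; it reports no verdict.
The state is a dict: "t": time; "q": joint angles; "dq": joint speeds; "joint_torque": joint torques, N m; "tool_pos": TCP position; "orientation": TCP orientation; "force": force on the tool from outside, world axes, zero at the start; "wrist_torque": the same for the moment, N m; "opening": finger opening in m.
Only numpy, scipy, OpenCV 4.12 (cv2) and the standard library are available. Lean on these libraries where they do the work, as an engineer would, in place of code of your own. Each camera call takes 0.05 s, during which the arm holds its last target. There are 200 camera calls.

### The job

One of the three sealed sample cases on the wooden rest has a piece rolling loose in it: find out which by picking them up and gently shaking or rocking them along their length, and lay those that stay quiet back in their own bays. Lay the one with the loose piece centred into the sprung clip, press it gently down until it is fully home on the stop inside, and let go. Leave everything else on the bench where it is.

Things in the scene. Friction and masses are not known exactly. Their poses are not given: they have to be found in the camera images.
- case_a_mid (a point): Centre of the sealed case in the bay on the rest's +y side. Three like cases: closed square bars of bare aluminium with black end caps, 130 mm long (x, level), 44 x 44 mm in section (y, z up), 0.4 to 0.55 kg with contents. One of the three, any of them, holds a loose steel ball; the inserts in the other two are fixed and weigh the same
- case_b_mid (a point): Centre of the sealed case in the middle bay; looks like case a. About the loose ball: 33 mm, about 0.15 kg; its hollow is 122 mm long; tipped more than about 8 degrees along its length it rolls to the lower end, knocks there, so that its weight lies 44 mm from the middle, and about stays there when the case is level again
- case_c_mid (a point): Centre of the sealed case in the bay on the rest's -y side; looks like case a
- bay_a (a point): Home of case a's centre in the wooden rest, 52 mm above the table, same axes as the case. The case lies on two supports 47 mm either side of its middle (20 mm long, tops 30 mm above the table), between lips 10 mm higher that leave 3 mm of play on either side; between the supports nothing stands above 8 mm. Bays lie 105 mm apart along y
- bay_b (a point): Home of case b's centre in the middle bay; as bay a
- bay_c (a point): Home of case c's centre in the bay on the -y side; as bay a
- clip_mouth (a point): Middle of the open top of the sprung clip, 91 mm above the table; x along it, y across, z up. Grey jaws (22 mm long) face each other across y, 49 mm either side of the middle. Mouth 52 mm wide, narrowing over the upper 31 mm to 39 mm, then straight down; each side gives way on a 2.6 N/mm spring. A case goes in from above, level, along x, centred
- clip_foot (a point): Middle of the clip's base on the table. Pushing a case down takes 2 to 15 N beside its weight; friction holds it where it is left. It is home on a firm brass stop in the middle (50 x 28 mm, gives 0.04 mm/N) whose set height is not known: case centre 49 to 65 mm above the table; a clear rise of force tells. For 35 mm either side of the middle nothing else stands above 18 mm
- vial: brown glass sample vial with a white cap, 28 mm across and 65 mm high, standing; not part of the job. Origin at the centre of its underside
- dish: shallow glass dish, 90 mm across and 16 mm high; not part of the job. Origin at the centre of its underside
- slide_box: white plastic slide box 50 x 85 x 35 mm; not part of the job. Origin at the centre of its underside
- driver: screwdriver 160 mm long, lying; not part of the job. Origin at the centre of its underside (its lying axis)
- jar: glass jar 52 mm across and 75 mm high, standing; not part of the job. Origin at the centre of its underside
- mouse: small round grey computer mouse, 62 mm across and 34 mm high; not part of the job. Origin at the centre of its underside
Things that resemble listed ones, but are neither listed nor needed, are in the scene too. What is shaped like the part that bears case_b_mid but turquoise or yellow is not meant. What is shaped like the part that bears case_a_mid but yellow is not meant.

How it is judged:
By the outcome, as a careful person would: the job done as asked, in the order asked, and still so for the second after the job is handed in, with the robot touching nothing.
It also fails if it takes over 72 s, if anything falls off the work surface, if the arm or the gripper's body presses on something with over 40 N, if the wrist force passes 120 N, or if a joint passes its speed limit or range.

## Working session

There is one attempt and no reset: what is moved stays moved. The work goes in short steps, Python scripts to look and compute and a tool call to move; the robot and the scene stay as the last step left them, time stands still between calls to the robot, and variables do not carry over. Pictures are saved under pics/ and viewed, about 8 in all and at most 12, crops included, and the job is handed in when it is done.

Besides the shell and the picture viewer there is one more tool, called after "Emit:" as name([rows], argument=value, ...), one row to a line, values as JSON. apply_moves: Moves the arm, as the interface text tells. Its arguments: {"type":"object","properties":{"series":{"type":"array"},"force":{"type":"number"}},"required":["series"]}

```bash
mkdir -p pics; ls; cat > h.py <<'E'
from plant import *
import numpy as np, cv2
from scipy.spatial.transform import Rotation as R
def shot(n,f):
    s=read_state(); c=read_camera(n); cv2.imwrite('pics/'+f,c['pixels']); return s,c
def cam(n,s,c):
    if n!='wrist':
        Rm=cv2.Rodrigues(np.array(c['rvec'],float))[0]; return Rm,np.array(c['tvec'],float).ravel()
    T=np.eye(4);T[:3,:3]=R.from_rotvec(s['orientation']).as_matrix();T[:3,3]=s['tool_pos']
    W=np.linalg.inv(T@np.array(c['tool_from_camera'])); return W[:3,:3],W[:3,3]
def ray(n,s,c,px,z):
    Rm,t=cam(n,s,c); K=np.array(c['intrinsics']); o=-Rm.T@t
    d=Rm.T@np.linalg.inv(K)@np.array([px[0],px[1],1.]); return o+d*(z-o[2])/d[2]
def proj(n,s,c,P):
    Rm,t=cam(n,s,c); p=np.array(c['intrinsics'])@(Rm@np.array(P,float)+t); return p[:2]/p[2]
def tool(s,P):
    return R.from_rotvec(s['orientation']).as_matrix().T@(np.array(P)-s['tool_pos'])/0.6
E
python3 - <<'E'
from h import *
import pickle
s,c=shot('top','top1.png'); s2,c2=shot('side','side1.png')
pickle.dump((s,c,s2,c2),open('a.pkl','wb'))
print(s); 
print(R.from_rotvec(s['orientation']).as_matrix().round(3))
a=cv2.imread('pics/top1.png')
E
```

```text
pics
{'t': 0.0, 'q': array([ 1.06860145e+00,  1.31171805e-01,  1.48927674e+00, -1.55580475e-05,
        1.52300043e+00, -8.54097241e-02]), 'dq': array([-5.26888037e-05,  2.38120338e-04, -1.14790838e-04, -5.05298419e-04,
        9.58081309e-05,  6.18482891e-04]), 'joint_torque': array([ 1.03999020e-03, -5.59808135e+01, -4.91774869e+01,  7.68421311e-02,
        3.52886994e-02, -2.43086952e-04]), 'tool_pos': array([0.24260716, 0.54813718, 0.21758249]), 'orientation': array([ 0.32552852,  1.54648606, -0.32834341]), 'force': array([ 0.13818795, -0.74617767, -0.59433563]), 'wrist_torque': array([ 0.0046761 , -0.00458224, -0.02652955]), 'opening': 0.09286464249780932}
[[-0.001  0.405  0.914]
 [-0.002  0.914 -0.405]
 [-1.    -0.002 -0.   ]]
```

View pics/top1.png

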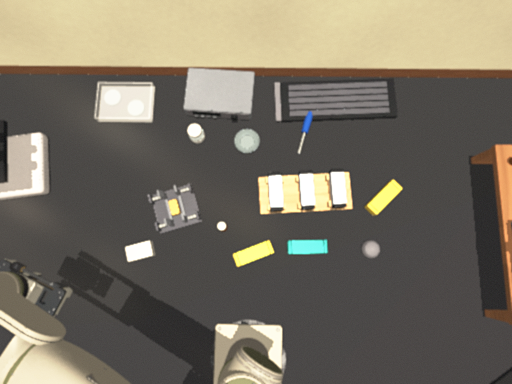

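View pics/side1.png

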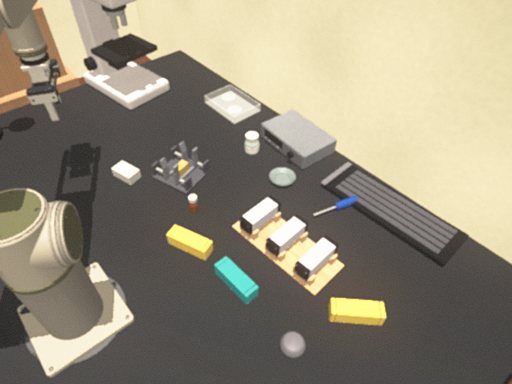

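The top view shows the wooden rest at about (306,192) with three grey cases. +y is to the left, so case a is at (276,192), b at (307,190) and c at (339,188). The yellow bars at (253,253) and (384,197) and the turquoise bar at (307,247) are decoys, because the cases meant are bare aluminium on the rest. The clip is the grey-jawed thing at (175,207) with the brass stop. I'll confirm this in one enlarged crop.

```bash
python3 - <<'E'
from h import *
import pickle
s,c,s2,c2=pickle.load(open('a.pkl','rb'))
p=c['pixels'][165:235,140:360]; cv2.imwrite('pics/crop1.png',cv2.resize(p,None,fx=3.6,fy=3.6,interpolation=cv2.INTER_CUBIC))
for n,px,z in [('a',(276,192),.074),('b',(307,190.5),.074),('c',(339,188.5),.074),('clip',(175,207),.05)]:
    print(n,ray('top',s,c,px,z).round(3))
# aluminium-bright blobs
E
```

```text
a [ 0.543 -0.086  0.074]
b [ 0.549 -0.189  0.074]
c [ 0.558 -0.295  0.074]
clip [0.49  0.255 0.05 ]
```

View pics/crop1.png

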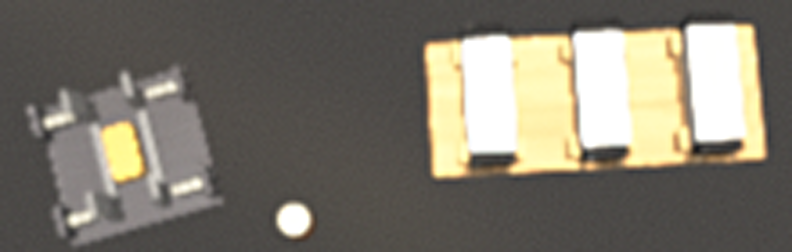

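The crop confirms it: three bare aluminium cases with black caps on the wooden rest, and the clip with brass stop at crop (123,152), long axis yawed about +13°. The rest is yawed about +4°, and its a–c spacing measures 0.210 m, which fits. I'll move over the clip for a close look first.

Emit:
apply_moves([
  {"jaw":-1,"linear":[0,-0.28,0.574],"roll":-1},
  {"jaw":-1,"linear":[0,-0.28,0.574],"roll":-1},
  {"jaw":-1,"linear":[0,-0.28,0.574],"roll":-1},
  {"jaw":-1,"linear":[0,-0.28,0.574],"roll":-1},
  {"jaw":-1,"linear":[0,-0.28,0.574],"roll":-1},
  {"jaw":-1,"linear":[0,-0.28,0.574],"roll":-1},
  {"jaw":-1,"linear":[0,-0.28,0.574],"roll":-1},
  {"jaw":-1,"linear":[0,-0.28,0.574],"roll":-1},
  {"jaw":-1,"linear":[0,-0.28,0.574],"roll":-1},
])

```text
t: 1.23
tool_pos: [0.4886, 0.2564, 0.2177]
orientation: [-0.086, 1.571, 0.084]
force: [0.2, 0.2, -0.1]
opening: 0.0931
```

```bash
python3 - <<'E'
from h import *
import pickle
s,c=shot('wrist','w1.png'); pickle.dump((s,c),open('w1.pkl','wb'))
print(s['t'],s['tool_pos'],s['force'],s['wrist_torque']); print(R.from_rotvec(s['orientation']).as_matrix().round(3)); print(c['tool_from_camera'])
E
```

```text
1.225 [0.48857683 0.25637835 0.21767284] [ 0.20104232  0.20880171 -0.05825535] [0.03861977 0.03641246 0.00121326]
[[-0.002 -0.108  0.994]
 [-0.001  0.994  0.108]
 [-1.    -0.001 -0.002]]
[[ 6.52364360e-04 -2.88522434e-01  9.57472913e-01 -1.66538825e-01]
 [ 9.99999780e-01  2.99969679e-04 -5.90947511e-04 -5.23192322e-05]
 [-1.16711228e-04  9.57473088e-01  2.88522566e-01 -8.08033198e-02]
 [ 0.00000000e+00  0.00000000e+00  0.00000000e+00  1.00000000e+00]]
```

View pics/w1.png

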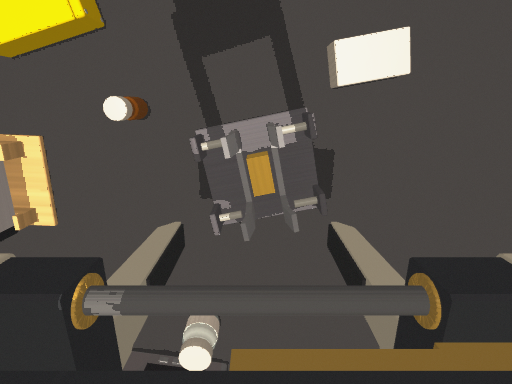

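The wrist view shows the clip with its stop at (261,174), the jaw pairs near (253,141) and (270,226), the rest edge at far left, the vial at (120,108) and the slide box at (370,55).

```bash
python3 - <<'E'
from h import *
import pickle
s,c=pickle.load(open('w1.pkl','rb'))
p=c['pixels'][95:250,180:340]; cv2.imwrite('pics/crop2.png',cv2.resize(p,None,fx=3.8,fy=3.8,interpolation=cv2.INTER_CUBIC))
for z in (.027,.035,.043):
    P=[ray('wrist',s,c,q,z)[:2] for q in [(246,155),(267,151),(276,192),(255,196)]]
    n=np.linalg.norm; print(z,np.mean(P,0).round(4),[n(P[0]-P[1]).round(4),n(P[3]-P[2]).round(4),n(P[1]-P[2]).round(4),n(P[0]-P[3]).round(4)], [np.degrees(np.arctan2(*(d[::-1]))).round(1) for d in (P[2]-P[1],P[3]-P[0])])
E
```

```text
0.027 [0.4931 0.2637] [np.float64(0.0273), np.float64(0.0285), np.float64(0.0561), np.float64(0.0564)] [np.float64(19.2), np.float64(18.0)]
0.035 [0.4912 0.2633] [np.float64(0.0267), np.float64(0.0279), np.float64(0.0549), np.float64(0.0551)] [np.float64(19.2), np.float64(18.0)]
0.043 [0.4893 0.2629] [np.float64(0.0261), np.float64(0.0272), np.float64(0.0536), np.float64(0.0538)] [np.float64(19.2), np.float64(18.0)]
```

View pics/crop2.png

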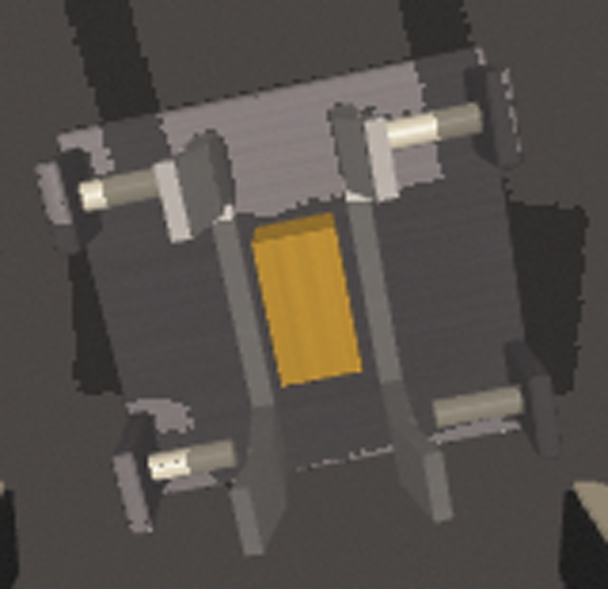

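The stop's top face is at crop (255,243), (335,228), (361,371) and (283,387). The jaw-top inner edges are at (177,160)-(190,237), (365,120)-(378,198), (248,485)-(264,552) and (423,455)-(436,520).

```bash
python3 - <<'E'
from h import *
import pickle
s,c=pickle.load(open('w1.pkl','rb'))
u=lambda q,z: ray('wrist',s,c,(q[0]/3.8+180-.4,q[1]/3.8+95-.4),z)[:2]
n=np.linalg.norm; ang=lambda d:np.degrees(np.arctan2(d[1],d[0])).round(1)
for z in (.027,.035,.043):
    P=[u(q,z) for q in [(255,243),(335,228),(361,371),(283,387)]]
    print(z,np.mean(P,0).round(4),n(P[0]-P[1]).round(4),n(P[3]-P[2]).round(4),n(P[1]-P[2]).round(4),n(P[0]-P[3]).round(4),ang(P[2]-P[1]),ang(P[3]-P[0]))
J=[u(q,.091) for q in [(177,160),(190,237),(365,120),(378,198),(248,485),(264,552),(423,455),(436,520)]]
M=[(J[2*i]+J[2*i+1])/2 for i in range(4)]
print(np.round(M,4)); print('mid',np.mean(M,0).round(4),'widths',n(M[0]-M[1]).round(4),n(M[2]-M[3]).round(4),'len',n(M[0]-M[2]).round(4),'yaw',ang(M[2]-M[0]),ang(M[3]-M[1]),ang(M[2]+M[3]-M[0]-M[1]), ang(M[1]-M[0])-90, ang(M[3]-M[2])-90)
E
```

```text
0.027 [0.4957 0.2636] 0.0275 0.028 0.0513 0.0521 17.1 16.6
0.035 [0.4937 0.2633] 0.0268 0.0273 0.0502 0.0509 17.1 16.6
0.043 [0.4918 0.2629] 0.0262 0.0267 0.049 0.0497 17.1 16.6
[[0.453  0.2232]
 [0.4368 0.273 ]
 [0.5462 0.2525]
 [0.5306 0.3027]]
mid [0.4917 0.2628] widths 0.0524 0.0526 len 0.0977 yaw 17.4 17.6 17.5 18.0 17.299999999999997
```

Emit:
apply_moves([
  {"jaw":-1,"linear":[0,-0.748,0.019],"roll":0.07},
  {"jaw":-1,"linear":[0,-0.748,0.019],"roll":0.07},
  {"jaw":-1,"linear":[0,-0.748,0.019],"roll":0.07},
  {"jaw":-1,"linear":[0,-0.748,0.019],"roll":0.07},
  {"jaw":-1,"linear":[0,-0.748,0.019],"roll":0.07},
  {"jaw":-1,"linear":[0,-0.748,0.019],"roll":0.07},
  {"jaw":-1,"linear":[0,-0.748,0.019],"roll":0.07},
  {"jaw":-1,"linear":[0,-0.748,0.019],"roll":0.07},
  {"jaw":-1,"linear":[0,-0.748,0.019],"roll":0.07},
  {"jaw":-1,"linear":[0,-0.748,0.019],"roll":0.07},
])

```text
t: 2.52
tool_pos: [0.5487, -0.1862, 0.2182]
orientation: [-0.059, 1.571, 0.058]
force: [-0.5, 0.3, 0.3]
opening: 0.093
```

```bash
python3 - <<'E'
from h import *
import pickle
s,c=shot('wrist','w2.png'); pickle.dump((s,c),open('w2.pkl','wb'))
print(s['t'],s['tool_pos'],s['force'],s['wrist_torque'],s['q']); print(R.from_rotvec(s['orientation']).as_matrix().round(3))
p=c['pixels'][60:270,60:460]; cv2.imwrite('pics/w2c.png',cv2.resize(p,None,fx=2,fy=2,interpolation=cv2.INTER_CUBIC))
E
```

```text
2.525 [ 0.5487337  -0.18615058  0.21820335] [-0.50057502  0.3353136   0.27245761] [ 0.05899188 -0.04512282 -0.05909696] [-4.14844080e-01  7.65107845e-02  1.54661262e+00 -1.04924391e-03
  1.51957168e+00 -2.05993025e+00]
[[-0.001 -0.074  0.997]
 [-0.001  0.997  0.074]
 [-1.    -0.    -0.001]]
```

View pics/w2c.png

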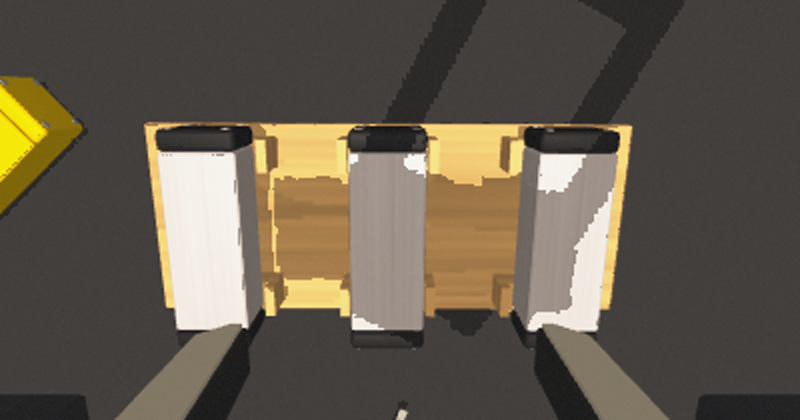

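The crop shows c at left, b in the middle and a at right. The top-face aluminium corners are about (160,153), (237,153), (246,329), (177,329) for c, (349,152), (426,152), (424,331), (352,331) for b, and (533,153), (616,153), (600,328), (528,328) for a.

```bash
python3 - <<'E'
from h import *
import pickle
s,c=pickle.load(open('w2.pkl','rb'))
s1,c1,_,_=pickle.load(open('a.pkl','rb'))
u=lambda q,z: ray('wrist',s,c,(q[0]/2+60-.25,q[1]/2+60-.25),z)[:2]
n=np.linalg.norm; ang=lambda d:np.degrees(np.arctan2(d[1],d[0])).round(1)
C={'c':[(160,153),(237,153),(246,329),(177,329)],'b':[(349,152),(426,152),(424,331),(352,331)],'a':[(533,153),(616,153),(600,328),(528,328)]}
for k,q in C.items():
    P=[u(x,.074) for x in q]; m=np.mean(P,0)
    print(k,m.round(4),'w',n(P[0]-P[1]).round(4),n(P[3]-P[2]).round(4),'l',n(P[2]-P[1]).round(4),'yaw',ang(P[3]-P[0]),ang(P[2]-P[1]),'dtool',tool(s,[*m,.033]).round(4))
# rest outline far edge direction
P=[u((145,123),.008),u((632,124),.008)];print('rest yaw',ang(P[1]-P[0])-90,n(P[1]-P[0]))
E
```

```text
c [ 0.5607 -0.2926] w 0.0421 0.0414 l 0.1043 yaw 3.1 2.7 dtool [ 0.3087 -0.1783  0.0072]
b [ 0.5533 -0.1883] w 0.042 0.0432 l 0.1061 yaw 4.0 4.6 dtool [ 0.3087 -0.0041  0.0078]
a [ 0.5449 -0.0849] w 0.0453 0.0431 l 0.1036 yaw 6.7 5.5 dtool [0.3086 0.1689 0.0066]
rest yaw 4.200000000000003 0.31778712265184295
```

Emit:
apply_moves([
  {"jaw":-1,"linear":[0.1,-0.004,0.0075],"roll":0},
  {"jaw":-1,"linear":[0.2,-0.004,0.0075],"roll":0},
  {"jaw":-1,"linear":[0.27,-0.004,0.0075],"roll":0},
  {"jaw":-1,"linear":[0.308,-0.004,0.0075],"roll":0},
  {"jaw":-1,"linear":[0.308,-0.004,0.0075],"roll":0},
  {"jaw":1,"linear":[0.308,-0.004,0.0075],"roll":0},
  {"jaw":1,"linear":[0.308,-0.004,0.0075],"roll":0},
  {"jaw":1,"linear":[0.308,-0.004,0.0075],"roll":0},
  {"jaw":1,"linear":[0.308,-0.004,0.0075],"roll":0},
  {"jaw":1,"linear":[0.308,-0.004,0.0075],"roll":0},
  {"jaw":1,"linear":[0.308,-0.004,0.0075],"roll":0},
], force=35)

```text
t: 3.95
tool_pos: [0.5532, -0.1885, 0.0336]
orientation: [-0.059, 1.571, 0.058]
force: [0.5, 0.2, 1.6]
opening: 0.0439
```

```bash
cat > st.py <<'E'
from h import *
F=[];T=[]
for i in range(3):
    s=read_state(); F.append(s['force']);T.append(s['wrist_torque']); c=read_camera('side')
M=R.from_rotvec(s['orientation']).as_matrix()
print(round(s['t'],2),s['tool_pos'].round(4),s['opening'].round(4)); print('F tool',(np.array(F)@M).round(2).tolist()); print('T tool',(np.array(T)@M).round(3).tolist())
E
python3 st.py
```

```text
Traceback (most recent call last):
  File "st.py", line 6, in <module>
    print(round(s['t'],2),s['tool_pos'].round(4),s['opening'].round(4)); print('F tool',(np.array(F)@M).round(2).tolist()); print('T tool',(np.array(T)@M).round(3).tolist())
                                                 ^^^^^^^^^^^^^^^^^^
AttributeError: 'float' object has no attribute 'round'
```

Emit:
apply_moves([
  {"jaw":1,"linear":[-0.06,0,0],"roll":0},
  {"jaw":1,"linear":[-0.13,0,0],"roll":0},
  {"jaw":1,"linear":[-0.18,0,0],"roll":0},
  {"jaw":1,"linear":[-0.2,0,0.01],"roll":0},
  {"jaw":1,"linear":[-0.2,0,0.04],"roll":0},
  {"jaw":1,"linear":[-0.2,0,0.09],"roll":0},
  {"jaw":1,"linear":[-0.2,0,0.18],"roll":0},
  {"jaw":1,"linear":[-0.2,0,0.18],"roll":0},
  {"jaw":1,"linear":[-0.2,0,0.18],"roll":0},
  {"jaw":1,"linear":[-0.2,0,0.18],"roll":0},
  {"jaw":1,"linear":[-0.2,0,0.18],"roll":0},
])

```text
t: 5.48
tool_pos: [0.6606, -0.1807, 0.1543]
orientation: [-0.059, 1.57, 0.057]
force: [-0.5, -1.1, -4.3]
opening: 0.0437
```

```bash
sed -i "s/s\['opening'\].round(4)/round(s['opening'],4)/" st.py; python3 st.py
```

```text
5.58 [ 0.6608 -0.1807  0.1543] 0.0437
F tool [[4.26, -1.05, -0.62], [4.2, 0.72, 1.14], [3.59, 0.23, -0.63]]
T tool [[-0.012, 0.028, 0.03], [-0.014, 0.103, 0.0], [-0.029, 0.103, -0.004]]
```

Emit:
apply_moves([
  {"jaw":1,"linear":[0,0,-0.01],"roll":0},
  {"jaw":1,"linear":[0,0,-0.04],"roll":0},
  {"jaw":1,"linear":[0,0,-0.09],"roll":0},
  {"jaw":1,"linear":[0,0,-0.18],"roll":0},
  {"jaw":1,"linear":[0,0,-0.18],"roll":0},
  {"jaw":1,"linear":[0,0,-0.18],"roll":0},
  {"jaw":1,"linear":[0,0,-0.18],"roll":0},
  {"jaw":1,"linear":[0,0,-0.18],"roll":0},
])

```text
t: 6.62
tool_pos: [0.5542, -0.1887, 0.1548]
orientation: [-0.06, 1.569, 0.057]
force: [-0.7, 0.5, -3.9]
opening: 0.0441
```

```bash
python3 st.py
```

```text
6.72 [ 0.5538 -0.1886  0.1544] 0.0437
F tool [[3.91, 0.53, -0.71], [3.64, 0.61, -0.44], [4.51, 1.03, -1.1]]
T tool [[0.041, -0.076, 0.049], [0.026, -0.033, 0.034], [-0.044, 0.063, 0.024]]
```

```bash
cat > st.py <<'E'
from h import *
import sys
F=[];T=[]
for i in range(int(sys.argv[1])):
    s=read_state(); F.append(s['force']);T.append(s['wrist_torque']); c=read_camera('side')
M=R.from_rotvec(s['orientation']).as_matrix(); T=np.array(T)@M
print(round(s['t'],2),s['tool_pos'].round(4),round(s['opening'],4),s['orientation'].round(3)); print('F tool',(np.array(F)@M).mean(0).round(2)); print('T mean',T.mean(0).round(3),'sem',(T.std(0)/len(T)**.5).round(3))
E
python3 st.py 12
```

```text
7.33 [ 0.5531 -0.1886  0.1543] 0.044 [-0.059  1.57   0.057]
F tool [ 4.54 -0.17  0.11]
T mean [-0.004 -0.068  0.03 ] sem [0.011 0.007 0.007]
```

Emit:
apply_moves([
  {"jaw":1,"linear":[0,0,0.01],"roll":0},
  {"jaw":1,"linear":[0,0,0.04],"roll":0},
  {"jaw":1,"linear":[0,0,0.09],"roll":0},
  {"jaw":1,"linear":[0,0,0.18],"roll":0},
  {"jaw":1,"linear":[0,0,0.18],"roll":0},
  {"jaw":1,"linear":[0,0,0.18],"roll":0},
  {"jaw":1,"linear":[0,0,0.18],"roll":0},
  {"jaw":1,"linear":[0,0,0.18],"roll":0},
])

```text
t: 8.38
tool_pos: [0.6605, -0.1809, 0.1553]
orientation: [-0.059, 1.569, 0.056]
force: [0.9, -0.2, -4.3]
opening: 0.0438
```

```bash
python3 st.py 12
```

```text
8.93 [ 0.6608 -0.1806  0.1542] 0.0435 [-0.059  1.57   0.057]
F tool [ 4.13 -0.1  -0.08]
T mean [0.006 0.076 0.037] sem [0.006 0.009 0.009]
```

Torque about the jaw axis flips by 0.144 N m (±0.01) between shakes, and 0.13 is expected for the ball. To rule out a pose-dependent sensor bias, I'll return gently, so the ball stays put, and read again.

Emit:
apply_moves([
  {"jaw":1,"linear":[0,0,-0.01],"roll":0},
  {"jaw":1,"linear":[0,0,-0.03],"roll":0},
  {"jaw":1,"linear":[0,0,-0.06],"roll":0},
  {"jaw":1,"linear":[0,0,-0.095],"roll":0},
  {"jaw":1,"linear":[0,0,-0.125],"roll":0},
  {"jaw":1,"linear":[0,0,-0.15],"roll":0},
  {"jaw":1,"linear":[0,0,-0.167],"roll":0},
  {"jaw":1,"linear":[0,0,-0.177],"roll":0},
  {"jaw":1,"linear":[0,0,-0.18],"roll":0},
  {"jaw":1,"linear":[0,0,-0.18],"roll":0},
])

```text
t: 10.22
tool_pos: [0.5533, -0.1886, 0.1543]
orientation: [-0.059, 1.57, 0.057]
force: [0.1, 0.5, -4.8]
opening: 0.0437
```

```bash
python3 st.py 12; python3 - <<'E'
from h import *
s=read_state(); print('tool d',tool(s,[.4925,.263,.154]))
E
```

```text
10.78 [ 0.5532 -0.1886  0.1542] 0.0437 [-0.059  1.571  0.057]
F tool [4.2  0.15 0.15]
T mean [-0.01   0.048  0.043] sem [0.006 0.008 0.01 ]
tool d [-4.25183570e-04  7.58035354e-01 -4.51172873e-02]
```

Same pose, but now +0.048 instead of −0.068, so something inside moved: case b holds the loose ball. Carrying it over the clip.

Emit:
apply_moves([
  {"jaw":1,"linear":[0,0.04,-0.002],"roll":-0.05},
  {"jaw":1,"linear":[0,0.12,-0.007],"roll":-0.15},
  {"jaw":1,"linear":[0,0.2,-0.012],"roll":-0.25},
  {"jaw":1,"linear":[0,0.28,-0.017],"roll":-0.35},
  {"jaw":1,"linear":[0,0.36,-0.021],"roll":-0.44},
  {"jaw":1,"linear":[0,0.44,-0.026],"roll":-0.44},
  {"jaw":1,"linear":[0,0.52,-0.031],"roll":-0.44},
  {"jaw":1,"linear":[0,0.6,-0.036],"roll":-0.44},
  {"jaw":1,"linear":[0,0.67,-0.04],"roll":-0.44},
  {"jaw":1,"linear":[0,0.72,-0.043],"roll":-0.44},
  {"jaw":1,"linear":[0,0.75,-0.045],"roll":-0.44},
  {"jaw":1,"linear":[0,0.758,-0.045],"roll":-0.44},
  {"jaw":1,"linear":[0,0.758,-0.045],"roll":-0.44},
  {"jaw":1,"linear":[0,0.758,-0.045],"roll":-0.44},
])

```text
t: 12.58
tool_pos: [0.4928, 0.262, 0.1537]
orientation: [-0.239, 1.558, 0.237]
force: [0.2, -0.1, -4.3]
opening: 0.0436
```

```bash
python3 st.py 4; python3 - <<'E'
from h import *
import pickle
s,c=shot('wrist','w3.png'); pickle.dump((s,c),open('w3.pkl','wb'))
M=R.from_rotvec(s['orientation']).as_matrix();print(np.degrees(np.arctan2(-M[0,1],M[1,1])),M[:,0].round(4))
E
```

```text
12.72 [0.4929 0.2622 0.1538] 0.0437 [-0.239  1.558  0.237]
F tool [ 4.04 -0.    0.16]
T mean [0.    0.047 0.066] sem [0.017 0.014 0.021]
17.38900755553951 [-3.0e-04 -1.2e-03 -1.0e+00]
```

View pics/w3.png

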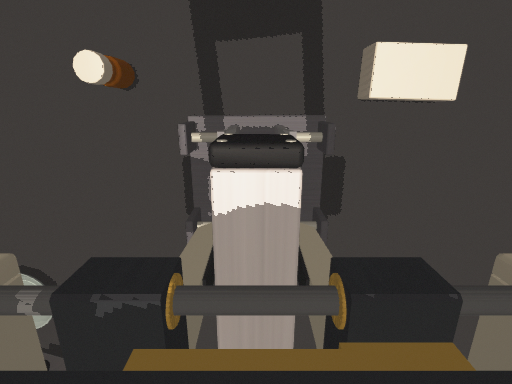

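The view shows the case centred between the fingers (u≈256), its far cap edge at v≈168, and the clip posts symmetric about u≈256. Next I check the case's centring and tilt in the grip.

```bash
python3 - <<'E'
from h import *
import pickle
s,c=pickle.load(open('w3.pkl','rb'))
M=R.from_rotvec(s['orientation']).as_matrix()
f=lambda x,y,z: proj('wrist',s,c,s['tool_pos']+M@np.array([x-.019,y,z])).round(1)
for e in (-.049,-.0525,-.056): print('top edge alum',e,f(-.022,-.022,e),f(-.022,.022,e),'bottom cap',f(.022,-.022,-.065),'top cap',f(-.022,-.022,-.065))
for p in (-2,2):
    a=np.radians(p); x,z=-.022,-.0525; print(p,f(x*np.cos(a)-z*np.sin(a),-.022,x*np.sin(a)+z*np.cos(a)), 'capbot', f(.022*np.cos(a)+.065*np.sin(a),-.022,.022*np.sin(a)-.065*np.cos(a)))
# far end from the side camera
s,c=shot('side','side2.png')
q=proj('side',s,c,s['tool_pos']+M@np.array([-.019,0,0])).astype(int);print(q)
p=c['pixels'][q[1]-70:q[1]+80,q[0]-80:q[0]+80];cv2.imwrite('pics/s2c.png',cv2.resize(p,None,fx=4,fy=4,interpolation=cv2.INTER_CUBIC))
E
```

```text
top edge alum -0.049 [207.9 177. ] [303.5 177. ] bottom cap [218.7 132.6] top cap [206.1 142. ]
top edge alum -0.0525 [207.5 169.5] [303.9 169.6] bottom cap [218.7 132.6] top cap [206.1 142. ]
top edge alum -0.056 [207.2 162. ] [304.3 162. ] bottom cap [218.7 132.6] top cap [206.1 142. ]
-2 [207.  172.2] capbot [218.1 131.7]
2 [208.1 167.1] capbot [219.2 133.6]
[175 133]
```

View pics/s2c.png

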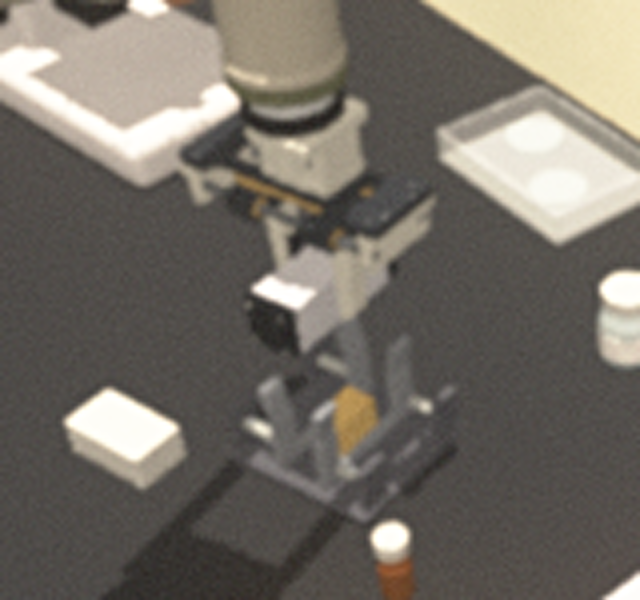

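The crop from the side shows the case level above the clip, and the predicted edge (v 169.5) matches the seen one (168), so it is centred to about 1 mm. Lowering to just above the possible stop range.

Emit:
apply_moves([
  {"jaw":1,"linear":[0.04,0.001,0],"roll":0},
  {"jaw":1,"linear":[0.08,0.001,0],"roll":0},
  {"jaw":1,"linear":[0.1,0.001,0],"roll":0},
  {"jaw":1,"linear":[0.115,0.001,0],"roll":0},
  {"jaw":1,"linear":[0.13,0.001,0],"roll":0},
  {"jaw":1,"linear":[0.145,0.001,0],"roll":0},
  {"jaw":1,"linear":[0.158,0.001,0],"roll":0},
  {"jaw":1,"linear":[0.17,0.001,0],"roll":0},
  {"jaw":1,"linear":[0.17,0.001,0],"roll":0},
  {"jaw":1,"linear":[0.17,0.001,0],"roll":0},
], force=50)

```text
t: 14.12
tool_pos: [0.4928, 0.2631, 0.0511]
orientation: [-0.239, 1.557, 0.238]
force: [6.0, 2.1, -7.6]
opening: 0.0438
```

```bash
python3 st.py 4
```

```text
14.28 [0.4929 0.2631 0.0512] 0.0439 [-0.239  1.557  0.238]
F tool [8.15 0.15 5.99]
T mean [-0.531 -1.078  0.079] sem [0.01  0.017 0.009]
```

Emit:
apply_moves([
  {"jaw":1,"linear":[0.002,0,0.0],"roll":-0.03},
  {"jaw":1,"linear":[0.004,0,0.0],"roll":-0.03},
  {"jaw":1,"linear":[0.006,0,0],"roll":-0.03},
])

```text
t: 14.7
tool_pos: [0.493, 0.2632, 0.0479]
orientation: [-0.251, 1.556, 0.25]
force: [-1.2, -1.0, 2.5]
opening: 0.044
```

```bash
python3 st.py 3; python3 - <<'E'
from h import *
s,c=shot('side','side3.png')
p=c['pixels'][85:225,95:275];cv2.imwrite('pics/s3c.png',cv2.resize(p,None,fx=4,fy=4,interpolation=cv2.INTER_CUBIC))
E
```

```text
14.8 [0.493  0.2632 0.0477] 0.0435 [-0.251  1.556  0.25 ]
F tool [-1.97 -0.19 -0.18]
T mean [ 0.797 -0.04   0.098] sem [0.009 0.035 0.006]
```

View pics/s3c.png

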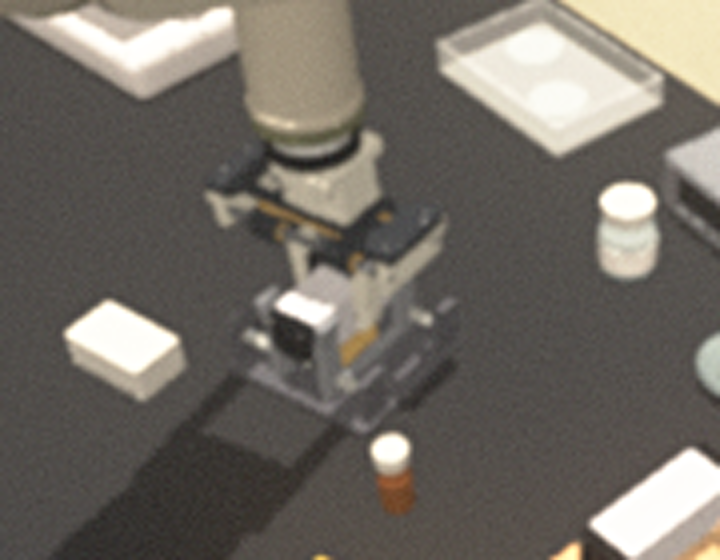

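Nothing but the case touches the clip. The yaw torque shows a slight over-rotation, so I correct that and go on down in small steps.

Emit:
apply_moves([
  {"jaw":1,"linear":[0.001,0,0],"roll":0.017},
  {"jaw":1,"linear":[0.0025,0,0],"roll":0.017},
])

```text
t: 15.15
tool_pos: [0.493, 0.2632, 0.0462]
orientation: [-0.245, 1.556, 0.243]
force: [-0.1, -0.0, 3.4]
opening: 0.044
```

Emit:
apply_moves([
  {"jaw":1,"linear":[0.001,0,0],"roll":0},
  {"jaw":1,"linear":[0.0025,0,0],"roll":0},
])

```text
t: 15.4
tool_pos: [0.493, 0.2632, 0.045]
orientation: [-0.245, 1.556, 0.243]
force: [-3.4, -0.7, 10.3]
opening: 0.0437
```

```bash
python3 st.py 3
```

```text
15.5 [0.493  0.2632 0.045 ] 0.0438 [-0.245  1.556  0.243]
F tool [-7.34  0.06 -2.07]
T mean [0.257 0.468 0.02 ] sem [0.012 0.085 0.015]
```

Emit:
apply_moves([
  {"jaw":1,"linear":[0.001,0,0],"roll":0},
  {"jaw":1,"linear":[0.001,0,0],"roll":0},
])

```text
t: 15.8
tool_pos: [0.493, 0.2632, 0.045]
orientation: [-0.245, 1.557, 0.243]
force: [-2.8, -1.0, 8.6]
opening: 0.0436
```

Emit:
apply_moves([
  {"jaw":1,"linear":[0.0015,0,0],"roll":0},
  {"jaw":1,"linear":[0.0015,0,0],"roll":0},
])

```text
t: 16.05
tool_pos: [0.493, 0.2632, 0.0449]
orientation: [-0.245, 1.557, 0.243]
force: [-3.1, -2.0, 10.4]
opening: 0.0436
```

```bash
python3 st.py 3
```

```text
16.15 [0.493  0.2632 0.0449] 0.0436 [-0.245  1.557  0.243]
F tool [-10.51  -0.53  -3.58]
T mean [ 0.279  0.821 -0.011] sem [0.002 0.015 0.027]
```

Emit:
apply_moves([
  {"jaw":1,"linear":[0.002,0,0],"roll":0},
  {"jaw":1,"linear":[0.004,0,0],"roll":0},
  {"jaw":1,"linear":[0.004,0,0],"roll":0},
])

```text
t: 16.58
tool_pos: [0.4932, 0.2633, 0.0444]
orientation: [-0.245, 1.556, 0.243]
force: [-7.1, -3.4, 19.4]
opening: 0.0437
```

```bash
python3 st.py 3
```

```text
16.68 [0.4932 0.2633 0.0444] 0.0435 [-0.245  1.556  0.243]
F tool [-19.2   -1.58  -7.76]
T mean [ 0.228  1.794 -0.143] sem [0.025 0.002 0.021]
```

It has gone past the clear rise: 23 N beside the weight (over the 15 N friction maximum) with only about 0.5 mm of movement. The implied centre height of about 63.5 mm is within 49–65. Releasing now with slight downward pressure kept on, then lifting off.

Emit:
apply_moves([
  {"jaw":1,"linear":[0.003,0,0.001],"roll":0},
  {"jaw":-0.6,"linear":[0.003,0,0.001],"roll":0},
  {"jaw":-0.6,"linear":[0,0,0],"roll":0},
  {"jaw":-0.6,"linear":[0,0,0],"roll":0},
  {"jaw":-0.6,"linear":[0,0,0],"roll":0},
])

```text
t: 17.35
tool_pos: [0.493, 0.2632, 0.0441]
orientation: [-0.246, 1.557, 0.243]
force: [0.1, 0.2, -0.6]
opening: 0.0737
```

```bash
python3 st.py 4; python3 - <<'E'
from h import *
import pickle
s,c=shot('wrist','w4.png'); pickle.dump((s,c),open('w4.pkl','wb'))
E
```

```text
17.5 [0.4931 0.2633 0.0442] 0.0742 [-0.245  1.557  0.243]
F tool [0.41 0.06 0.05]
T mean [ 0.007 -0.02   0.05 ] sem [0.01  0.021 0.008]
```

Emit:
apply_moves([
  {"jaw":-0.6,"linear":[-0.03,0,0],"roll":0},
  {"jaw":-0.6,"linear":[-0.1,0,0],"roll":0},
  {"jaw":-0.6,"linear":[-0.2,0,0],"roll":0},
  {"jaw":-0.6,"linear":[-0.3,0,0],"roll":0},
  {"jaw":-1,"linear":[-0.33,0,-0.04],"roll":0},
  {"jaw":-1,"linear":[-0.33,0,-0.04],"roll":0},
  {"jaw":-1,"linear":[-0.33,0,-0.04],"roll":0},
])

```text
t: 18.48
tool_pos: [0.4701, 0.2561, 0.2417]
orientation: [-0.246, 1.557, 0.243]
force: [-0.3, 0.3, -0.6]
opening: 0.0925
```

```bash
python3 - <<'E'
from h import *
import pickle
s,c=shot('wrist','w5.png'); pickle.dump((s,c),open('w5.pkl','wb'))
print(s['t'],s['tool_pos'],s['force'])
p=c['pixels'][90:250,160:350]; a=cv2.resize(p,None,fx=4,fy=4,interpolation=cv2.INTER_CUBIC)
# predicted outline of case top for centre .0640 at clip pose
y=np.radians(17.4)
for h,col in ((.064,(0,255,0)),(.056,(0,0,255))):
  q=[]
  for dx,dy in ((-.065,-.022),(-.065,.022),(.065,.022),(.065,-.022)):
    P=[.4925+dx*np.cos(y)-dy*np.sin(y),.263+dx*np.sin(y)+dy*np.cos(y),h+.022]
    q.append((proj('wrist',s,c,P)-[160-.4,90-.4])*4)
  cv2.polylines(a,[np.array(q).astype(int)],True,col,1)
cv2.imwrite('pics/w5c.png',a)
E
```

```text
18.475 [0.47010862 0.25606443 0.24170781] [-0.30776292  0.33355653 -0.63430768]
```

View pics/w5c.png

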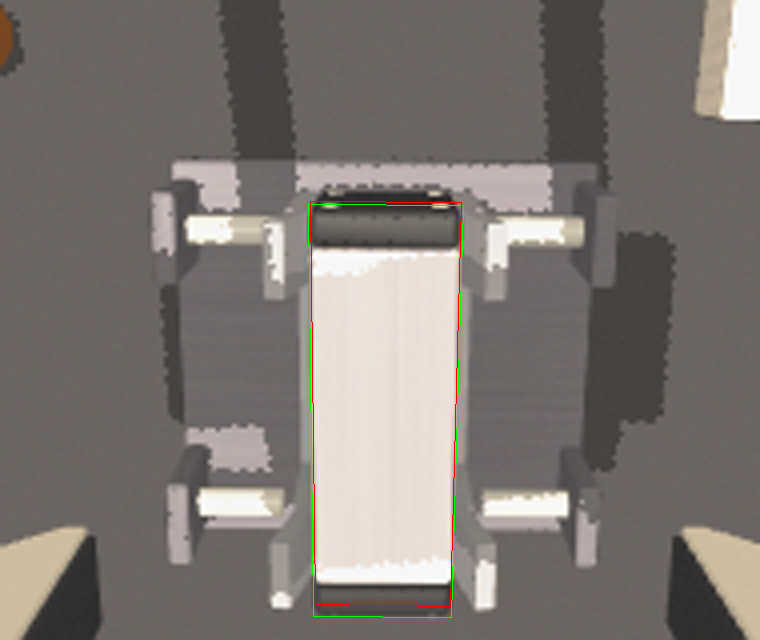

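The crop shows the case square between all four jaws. Its outline fits the prediction for a 64 mm centre height (green) at both ends, centred along and across. Cases a and c were never touched. Handing in.

```bash
python3 -c "
from plant import *
print(close_job())"
```

```text
the job is handed in; nothing more can be done
None
```

Case b, from the middle bay, holds the loose ball. It is now in the sprung clip, pressed home on the stop and released. The job was handed in at about 18.5 s with the robot clear.

- **Which case:** shaking case b along its length switched the wrist moment between −0.07 and +0.08 N m, where a ball should shift it by about 0.13 N m in all. After a gentle return to the same spot the moment stayed at +0.05, so it was not a sensor bias from the arm's position. Only one case can hold the ball, so I left a and c untouched in their bays and did not shake them.
- **Home on the stop:** the push reached about 23 N beside the case's weight, above the clip's 15 N maximum, and the last 9 N moved it only 0.5 mm. That puts the case centre at about 63.5–64 mm, inside the 49–65 mm range.
- **Last picture:** the case sits square and centred in all four jaws, and its outline matches a centre height of 64 mm. After letting go the force on the tool was about zero.
- **Oddities:** early in the clip the wrist showed about 6 N sideways and a twist of about 0.5 N m. I put this down to friction and a slight yaw error, and turned the case by about half a degree. A sideways force of about 8 N built up again during the final press and was gone once the gripper opened.

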